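# Post the violet tea-sample tin through the spring flap

## Task

Put the violet-lidded tea tin away in the silver sample box: holding the tin, push the box's spring flap down with it, keep the flap held open while the tin goes into the mouth, let go of it only once it is well inside, and draw back so that the tin stays in the box and the flap swings fully shut. Leave the green-lidded tin standing where it is.

Things in the scene. Friction and masses are not known exactly. Their poses are not given: they have to be found in the camera images.
- violet_tin: Slim silver tea tin with a violet lid, to be put away; stands upright on the table. 24 mm along its x, 46 mm along its y, 75 mm tall (lid: top 22 mm). Origin: centre of its underside. 63 to 117 g. Let go with its top some 35 mm below the mouth it drops the last 35 mm unharmed and, standing or fallen over, lies clear below the flap's swing.
- green_tin: The tin to leave alone: same shape, size and axes, but with a green lid. Origin: centre of its underside.
- mouth (a point): Centre of the mouth in the fixed silver box's top, 152 mm above the table; z up. Box 100 mm along x, 180 along y, its centre under this point; top 4 mm, walls 4 mm thick; padded inner floor 146 mm down. Mouth 66 mm along x, 160 along y: fingers and the tin's 46 mm go along y. Flap's hinge along y at x = +32 mm, free edge (white line) at x = -32. Most room for the tin at x = -5.
- flap (a joint): Brown wooden spring flap filling the mouth, flush with the top: 0 shut (level), grows as its free edge swings down into the box, to 1.45 rad. 64 mm from hinge to free edge, 156 mm wide, 3 mm thick. Its spring closes it: 0.1 N m shut, 0.19 at 1.1 rad; it gives at about 2.5 N mid-mouth, more than a tin's weight. It leans on what is in the mouth: about 1.1 rad with the tin at x = -5 mm.
Things that resemble listed ones, but are neither listed nor needed, are in the scene too. What is shaped like the violet_tin but brown is not meant. What is shaped like the part that bears mouth but red is not meant.

How it is judged:
On the way:
1. the violet tin, still held by the fingers, is in the mouth with its underside at least 50 mm below the box's top and the flap held open (over 0.5 rad) (x of violet_tin in the frame of mouth between -0.047 and 0.047 m and y of violet_tin in the frame of mouth between -0.087 and 0.087 m and z of violet_tin in the frame of mouth below -0.05 m and value of joint flap above 0.5 rad and contact force between the fingers and violet_tin above 0.5 N), for 0.1 s.
At the end, for the whole second after the job is handed in: The violet tin lies still (under 0.02 m/s) inside the sample box, its underside's centre within the walls and more than 60 mm below the box's top, standing or fallen over; the flap is shut (under 0.08 rad); the green tin stands upright (within 10 degrees) within 30 mm of where it was (x of violet_tin in the frame of mouth between -0.047 and 0.047 m and y of violet_tin in the frame of mouth between -0.087 and 0.087 m and z of violet_tin in the frame of mouth below -0.06 m and height (world z) of violet_tin above 0 m and value of joint flap below 0.08 rad and linear speed of violet_tin below 0.02 m/s and distance of green_tin from where it was at the start of the episode below 0.03 m and angle between green_tin's own z axis and vertical below 0.17 rad); the robot touches nothing.
It fails at once if the green tin is moved by more than 30 mm (distance of green_tin from where it was at the start of the episode above 0.03 m).
It also fails if it takes over 38 s, if anything falls off the work surface, if the arm or the gripper's body presses on something with over 40 N, if the wrist force passes 120 N, or if a joint passes its speed limit or range.

## Robot

A 6-joint arm with a two-finger parallel gripper is mounted at the origin on the work surface. World frame = base frame: x ahead of the robot, y to its left, z up, the work surface at z = 0. Lengths are in m, angles in rad, forces in N, time in s.
With the tool pointing down it reaches from about 0.2 to 0.875 m from the base axis. Payload 3.4 kg.
Tool frame: the origin (TCP) lies at the very end of the fingers, on their centre line; the grasp point (between the pads) lies 19 mm behind it; z points along the fingers, y is the direction in which the jaws open and shut (so a half turn about z gives the same grasp; the last joint's range is limited). The gripper opens to 94 mm and grips with 3 to 60 N. Pads are 16 mm wide; open, the fingers measure 119 mm over their backs; the gripper's body (75 mm by 177 mm) begins 78 mm behind the grasp point.
Start: joints at [1.153, 0.276, 1.505, -0, 1.361, -0.121], TCP at [0.168, 0.55, 0.205] pointing down, gripper open.
Joint ranges: [-2.89, 2.89], [-0.75, 2.08], [0.22, 2.7], [-1.18, 4.32], [0.11, 2.71], [-2.7, 2.7]. Speed limits (rad/s): [2.57, 2.57, 3.14, 3.14, 3.14, 3.14].

## Interface

Orientations are given as a unit quaternion [x, y, z, w].
In Python, from rig import get_obs, grab_frame, job_done gives the robot as it stands.
- The arm moves only by the shell command python3 -m pendant 'ROWS' [FORCE]. ROWS is JSON, a list of rows, each a list of 3 entries, a list of its own where there are three numbers: the shift along the tool's x, y, z in units of 0.4 m (1.0 is 0.4 m), then the turn about the tool's z in units of pi/2 rad (1.0 is pi/2 rad), then the opening, from -1 (shut) to 1 (fully open), so that 0 is half open. In form: [[[tx, ty, tz], yaw, grip], ...]. A call has 1 to 10 rows; each row shifts and turns the commanded pose from where the row before left it, along the tool's axes as they then stand; what a row does not reach is not made up. A row lasts 1/10 s, in which the tool goes at most 50 mm and 8.59 degrees, less where a joint would pass 70% of its speed; a pose out of reach is approached as far as the arm can. A call with a number of a shift or a turn outside -1 to 1 is refused whole. A call with a gripper value outside its range is refused whole. The fingers move at their own pace and stop on an object; FORCE is the grip in N (left out, the last holds). Time passes only in rows, so rows that do not move let the fingers close. It gives the time, the measured TCP pose, the force and the opening at its end, in the units of the state.
- get_obs(): the state, without advancing time (a new reading comes with each control period).
- grab_frame(name): name is "side" or "top"; returns a dict with "color" (480x640x3 uint8, red, green, blue), "fovy" (degrees; the focal length in pixels is half the picture's height over the tangent of half this angle, whatever the lens; pixels are square), "cx", "cy" (the principal point, pixels), "k1" (the pictures are not rectified: a ray, as slopes to the right and down, at radius r is drawn at 1 + k1 r^2 times it, then the intrinsics apply), "R" (3x3) and "t" (3): a world point X has camera coordinates R X + t. Camera axes: x right, y down, z forward; pixel columns grow to the right and rows downward; lengths in m; the calibration is good to about 2 mm. A picture is of the moment at which its call begins. There is no depth.
- job_done(): hands the job in, once; it reports no verdict.
The state is a dict: "t": time; "joint_positions": joint angles; "qvel": joint speeds; "joint_efforts": joint torques, N m; "ee_pos": TCP position; "tcp_rot": TCP orientation; "ft_force": force on the tool from outside, world axes, zero at the start; "moment": the same for the moment, N m; "width": opening from 0.0 (shut) to 1.0 (fully open).
Only numpy, scipy, OpenCV 4.12 (cv2) and the standard library are available. Lean on these libraries where they do the work, as an engineer would, in place of code of your own. Each camera call takes 0.05 s, during which the arm holds its last target. There are 200 camera calls.

## Working session

There is one attempt and no reset: what is moved stays moved. The work goes in short steps, Python scripts to look and compute and a shell command to move; the robot and the scene stay as the last step left them, time stands still between calls to the robot, and variables do not carry over. Pictures are saved under pics/ and viewed, about 8 in all and at most 12, crops included, and the job is handed in when it is done.

```bash
mkdir -p pics
python3 - <<'E'
from rig import *
import cv2,json
o=get_obs(); print(o)
for n in("top","side"):
    f=grab_frame(n); cv2.imwrite(f"pics/{n}0.png",f["color"][:,:,::-1]); print(n,{k:(v.tolist() if hasattr(v,'tolist') else v) for k,v in f.items() if k!="color"})
E
```

```text
{'t': 0.0, 'joint_positions': array([ 1.15300286e+00,  2.76586200e-01,  1.50610191e+00, -2.31932869e-05,
        1.36070320e+00, -1.20987379e-01]), 'qvel': array([ 0.00196181, -0.0012948 ,  0.00034067,  0.00020142,  0.00010485,
        0.00082333]), 'joint_efforts': array([ 4.22803223e-04, -4.04571640e+01, -2.37224597e+01,  7.00861076e-02,
        3.43029806e-02, -1.37880370e-04]), 'ee_pos': array([0.16794581, 0.54933888, 0.20462221]), 'tcp_rot': array([ 1.47856458e-01,  9.89008422e-01, -8.69909406e-04, -2.28419958e-04]), 'ft_force': array([-0.45784458,  0.02198903, -0.04127066]), 'moment': array([ 0.00052069,  0.01094122, -0.05625286]), 'width': 1.0028400462618214}
top {'fovy': 57.207514220996515, 'cx': 319.05349061554807, 'cy': 238.50692931730347, 'k1': -0.0715952155646767, 'R': [[0.011487971640921774, -0.9999278625303429, 0.003506599931162217], [-0.9966357646931765, -0.011734603617417351, -0.08111381887440366], [0.0811491160889929, -0.0025629696529508644, -0.996698676704516]], 't': [-0.040938528218220964, 0.6345069288873535, 1.0645221849709579]}
side {'fovy': 46.47264478962216, 'cx': 330.07319351897326, 'cy': 231.0175090958031, 'k1': 0.04791568632712427, 'R': [[0.26810553262263537, 0.9632969399603111, -0.013357725863116255], [0.7726049896377206, -0.22327341353266583, -0.594331988703594], [-0.5755006110891897, 0.14902344873399073, -0.8041088597717332]], 't': [-0.13309272742584768, -0.40975941239493124, 1.6734409683935856]}
```

View pics/top0.png

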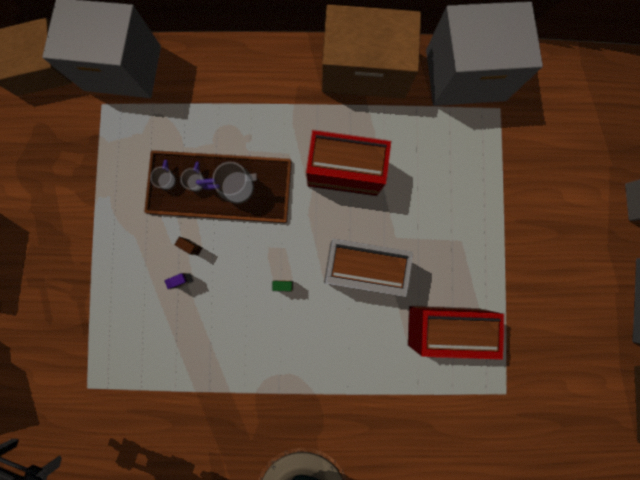

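View pics/side0.png

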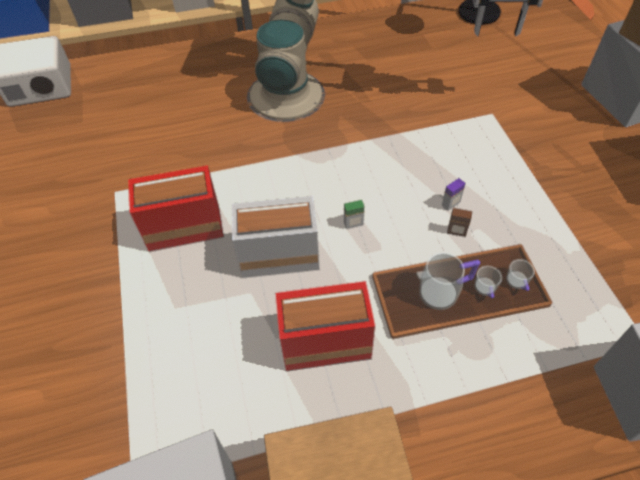

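Top view: violet tin at about (178,281) px, green at (283,286), silver box at (369,267) with its white free edge on the low (-x) side. Side view: violet at (454,190), brown at (459,220), box at (275,220). Next I'll measure them with masks.

```bash
cat > h.py <<'E'
import numpy as np,cv2
from rig import *
def cam(f):
    fl=240/np.tan(np.radians(f["fovy"])/2)
    return fl,f["cx"],f["cy"],f["k1"],np.array(f["R"]),np.array(f["t"])
def cast(f,px,z):
    fl,cx,cy,k,R,t=cam(f); px=np.atleast_2d(np.array(px,float))
    d=(px-[cx,cy])/fl; s=d.copy()
    for _ in range(20): s=d/(1+k*(s**2).sum(1,keepdims=True))
    ray=np.c_[s,np.ones(len(s))]@R; C=-R.T@t
    return C+ray*((z-C[2])/ray[:,2])[:,None]
def proj(f,X):
    fl,cx,cy,k,R,t=cam(f); c=np.atleast_2d(X)@R.T+t; s=c[:,:2]/c[:,2:]
    return s*(1+k*(s**2).sum(1,keepdims=True))*fl+[cx,cy]
def blob(f,lo,hi,roi=None):
    m=cv2.inRange(cv2.cvtColor(f["color"],cv2.COLOR_RGB2HSV),lo,hi)
    if roi: 
        k=np.zeros_like(m); x0,y0,x1,y1=roi; k[y0:y1,x0:x1]=255; m&=k
    n,l,s,c=cv2.connectedComponentsWithStats(m)
    i=1+np.argmax(s[1:,4]); return (l==i).astype(np.uint8),s[i],c[i]
def rect(P): # metric min-area rectangle
    (c,s,a)=cv2.minAreaRect((P[:,:2]*1000).astype(np.float32)); return np.round(c,1),np.round(s,1),round(a,1)
def outline(m):
    return max(cv2.findContours(m,cv2.RETR_EXTERNAL,cv2.CHAIN_APPROX_NONE)[0],key=len)[:,0]
E
python3 - <<'E'
from h import *
T=grab_frame("top");S=grab_frame("side")
for n,lo,hi in(("violet",(125,90,30),(150,255,255)),("green",(50,90,20),(80,255,255))):
  for nm,f,roi in(("T",T,(100,225,310,310)),("S",S,(320,160,500,230))):
    m,s,c=blob(f,lo,hi,roi); print(n,nm,s,c.round(1),"rect@75",rect(cast(f,outline(m),.075)))
for nm,f,roi in(("T",T,(325,240,415,300)),("S",S,(228,195,320,240))):
    m,s,c=blob(f,(3,110,40),(20,255,255),roi); print("flap",nm,s,c.round(1),rect(cast(f,outline(m),.152)))
a=cv2.resize(T["color"][235:305,320:420],None,fx=7,fy=7,interpolation=cv2.INTER_CUBIC)[:,:,::-1]
b=cv2.resize(T["color"][260:305,155:200],None,fx=7,fy=7,interpolation=cv2.INTER_CUBIC)[:,:,::-1]
im=np.zeros((490,800,3),np.uint8); im[:,:700]=a; cv2.imwrite("pics/box.png",np.clip(im*1.8,0,255).astype(np.uint8))
im=np.clip(b*2.,0,255).astype(np.uint8); s=cv2.resize(S["color"][170:235,430:480],None,fx=7,fy=7,interpolation=cv2.INTER_CUBIC)[:,:,::-1]
o=np.zeros((460,700,3),np.uint8);o[:im.shape[0],:im.shape[1]]=im;o[:455,330:680]=s;cv2.imwrite("pics/v.png",o)
E
```

```text
violet T [165 274  21  15 199] [175.1 280.8] rect@75 (array([526.2, 305.5]), array([24.9, 47. ]), 24.7)
violet S [447 179  18  16 160] [455.5 186.3] rect@75 (array([536.7, 303.6]), array([27.6, 47.8]), 22.7)
green T [273 281  19  10 178] [281.9 285.6] rect@75 (array([519.3,  52.3]), array([21.1, 42.4]), 0.7)
green S [346 201  17  10 109] [353.7 205.6] rect@75 (array([524.9,  50.8]), array([19.6, 40.6]), 0.2)
flap T [ 332  247   75   38 1826] [369.1 264.7] (array([ 564.6, -143. ]), array([156.7,  64.5]), 81.7)
flap S [ 238  206   72   26 1326] [273.  218.8] (array([ 570.9, -144.8]), array([152.6,  50.9]), 81.2)
```

View pics/box.png

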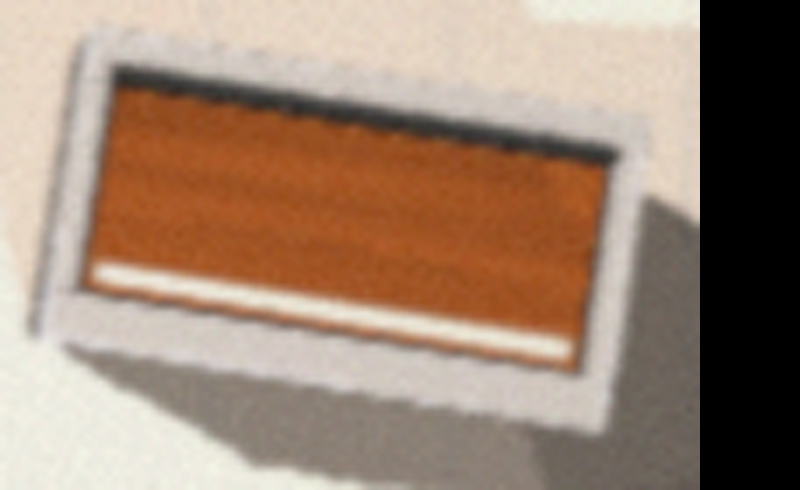

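View pics/v.png

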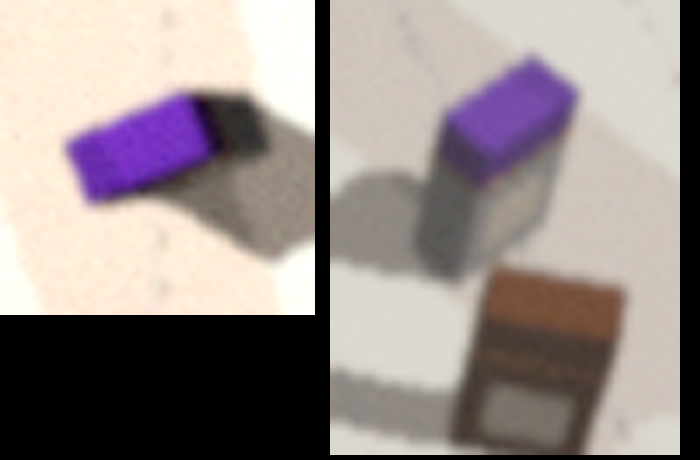

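Box crop: mouth corners at about (115,68), (617,155), (582,372) and (82,290). Crop px are 7x, offset (320,235). The free edge is on the lower side. Violet crop: a clean lid rectangle, with the brown tin well separated from it. Next: refine the mouth from those corners and work out the moves.

```bash
cat >> h.py <<'E'
def go(target,jaw): # jaw: world angle (deg) of tool y
    from scipy.spatial.transform import Rotation as Ro
    o=get_obs(); R=Ro.from_quat(o["tcp_rot"]).as_matrix(); d=np.array(target)-o["ee_pos"]
    a=np.degrees(np.arctan2(R[1,1],R[0,1])); e=(jaw-a+90)%180-90
    print("t",round(o["t"],2),"pos",o["ee_pos"].round(4),"jaw",a.round(2),"shift units",(R.T@d/.4).round(4),"yaw units",round(-e/90,4),"F",o["ft_force"].round(2),"w",round(o["width"],3))
E
python3 - <<'E'
from h import *
T=grab_frame("top")
p=np.array([(115,68),(617,155),(582,372),(82,290)])/7+[320,235]-[.43,.43]
q=cast(T,p,.152)[:,:2]; print(q.round(4),q.mean(0)); print(np.linalg.norm(q-np.roll(q,-1,0),axis=1)); print(rect(np.c_[q,q[:,0]*0]))
print("brown",cast(T,[(187,244)],.075)[0], "cam",-np.array(T["R"]).T@T["t"])
go((.527,.305,.205),114)
E
```

```text
[[ 0.6124 -0.0705]
 [ 0.5869 -0.2279]
 [ 0.5192 -0.2168]
 [ 0.5431 -0.0608]] [ 0.56543423 -0.14397604]
[0.15950142 0.06861163 0.15779052 0.06996625]
(array([ 565.2, -143.6]), array([159.5,  69.9]), 80.8)
brown [0.61415046 0.28015892 0.075     ] cam [ 0.54645756 -0.03076155  1.11261869]
t 0.25 pos [0.1681 0.5497 0.2051] jaw 73.0 shift units [-1.0369e+00 -3.2250e-01  4.0000e-04] yaw units -0.4556 F [-0.01  0.17  0.7 ] w 0.998
```

```bash
python3 -m pendant '[[[-0.05,-0.015,0],0,1],[[-0.1,-0.03,0],0,1],[[-0.1,-0.03,0],0,1],[[-0.1,-0.03,0],0,1],[[-0.1,-0.03,0],0,1],[[-0.1,-0.03,0],0,1],[[-0.1,-0.03,0],0,1],[[-0.1,-0.03,0],0,1],[[-0.1,-0.03,0],0,1],[[-0.1,-0.03,0],0,1]]' 30
python3 -m pendant '[[[-0.08,-0.03,0],0,1],[[0,0,0],-0.09,1],[[0,0,0],-0.09,1],[[0,0,0],-0.09,1],[[0,0,0],-0.09,1],[[0,0,0],-0.09,1],[[0,0,0],0,1],[[0,0,0],0,1]]'
python3 -c "
from h import *
go((.527,.305,.04),114)"
```

```text
t: 1.25
ee_pos: [0.4995, 0.3286, 0.2054]
tcp_rot: [0.148, 0.989, 0.0, -0.0]
ft_force: [0.1, 0.4, 1.0]
width: 0.997
t: 2.05
ee_pos: [0.5252, 0.3089, 0.2054]
tcp_rot: [-0.202, 0.979, 0.0, -0.0]
ft_force: [-0.5, 0.3, -0.7]
width: 0.999
t 2.05 pos [0.5252 0.3089 0.2054] jaw 113.33 shift units [-2.000e-04 -1.070e-02  4.134e-01] yaw units -0.0075 F [-0.47  0.28 -0.66] w 0.999
```

```bash
python3 -m pendant '[[[0,-0.0105,0],-0.0075,1],[[0,0,0.06],0,1],[[0,0,0.08],0,1],[[0,0,0.08],0,1],[[0,0,0.07],0,1],[[0,0,0.06],0,1],[[0,0,0.04],0,1],[[0,0,0.02],0,1],[[0,0,0.003],0,1],[[0,0,0],0,1]]'
python3 -m pendant '[[[0,0,0],0,-0.2],[[0,0,0],0,-0.2],[[0,0,0],0,-0.2],[[0,0,0],0,-0.2],[[0,0,0],0,-0.2],[[0,0,0],0,-0.2],[[0,0,0],0,-0.2]]' 30
python3 - <<'E'
from h import *
go((.527,.305,.26),114)
S=grab_frame("side"); cv2.imwrite("pics/g.png",cv2.resize(S["color"][100:260,380:540],None,fx=3.5,fy=3.5)[:,:,::-1])
E
```

```text
t: 3.05
ee_pos: [0.5275, 0.3052, 0.0408]
tcp_rot: [-0.209, 0.978, 0.0, 0.0]
ft_force: [0.1, 0.6, 0.5]
width: 0.998
t: 3.75
ee_pos: [0.5269, 0.3052, 0.0403]
tcp_rot: [-0.209, 0.978, 0.0, -0.0]
ft_force: [-0.7, 0.5, 0.3]
width: 0.487
t 3.75 pos [0.5269 0.3052 0.0403] jaw 114.16 shift units [-1.000e-04 -4.000e-04 -5.491e-01] yaw units 0.0018 F [-0.69  0.51  0.34] w 0.487
```

View pics/g.png

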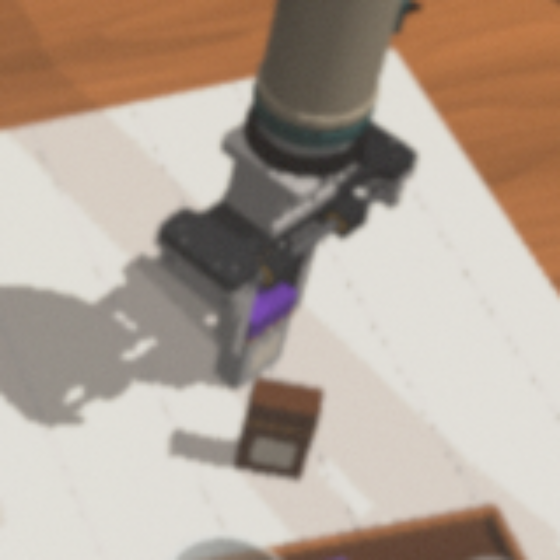

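The tin is gripped: the opening is 45.8 mm. Lifting.

```bash
python3 -m pendant '[[[0,0,-0.02],0,-0.4],[[0,0,-0.06],0,-0.4],[[0,0,-0.08],0,-0.4],[[0,0,-0.08],0,-0.4],[[0,0,-0.08],0,-0.4],[[0,0,-0.08],0,-0.4],[[0,0,-0.08],0,-0.4],[[0,0,-0.05],0,-0.4],[[0,0,-0.02],0,-0.4],[[0,0,0],0,-0.4]]' 35
python3 -m pendant '[[[0,0,0],0.06,-0.4],[[0,0,0],0.08,-0.4],[[0,0,0],0.08,-0.4],[[0,0,0],0.08,-0.4],[[0,0,0],0.06,-0.4],[[0,0,0],0,-0.4]]'
python3 -c "
from h import *
a=np.radians(-8.5);c=np.array([.566,-.1437])-.005*np.array([np.cos(a),np.sin(a)]);print(c)
go((*c,.26),81.5)"
```

```text
t: 4.8
ee_pos: [0.5273, 0.3052, 0.2614]
tcp_rot: [-0.209, 0.978, 0.0, 0.001]
ft_force: [0.2, 0.6, -1.0]
width: 0.486
t: 5.4
ee_pos: [0.5262, 0.3046, 0.2583]
tcp_rot: [0.072, 0.997, -0.001, -0.002]
ft_force: [-0.1, -0.4, -0.7]
width: 0.483
[ 0.56105492 -0.14296095]
t 5.4 pos [0.5262 0.3046 0.2583] jaw 81.78 shift units [-0.2463 -1.095  -0.0029] yaw units 0.0031 F [-0.12 -0.4  -0.66] w 0.483
```

```bash
python3 -m pendant '[[[-0.01,-0.045,0],0.003,-0.4],[[-0.02,-0.09,0],0,-0.4],[[-0.025,-0.11,0],0,-0.4],[[-0.025,-0.11,0],0,-0.4],[[-0.025,-0.11,0],0,-0.4],[[-0.025,-0.11,0],0,-0.4],[[-0.025,-0.11,0],0,-0.4],[[-0.025,-0.11,0],0,-0.4],[[-0.025,-0.11,0],0,-0.4],[[-0.02,-0.09,0],0,-0.4]]'
python3 -m pendant '[[[-0.015,-0.07,0],0,-0.4],[[-0.006,-0.03,0],0,-0.4],[[0,0,0],0,-0.4],[[0,0,0],0,-0.4]]'
python3 -c "
from h import *
go((.5611,-.143,.21),81.5)"
```

```text
t: 6.4
ee_pos: [0.5561, -0.1054, 0.2597]
tcp_rot: [0.074, 0.997, -0.0, -0.001]
ft_force: [0.7, 0.4, -1.3]
width: 0.484
t: 6.8
ee_pos: [0.5591, -0.1418, 0.26]
tcp_rot: [0.074, 0.997, 0.001, -0.0]
ft_force: [0.1, 0.2, -1.4]
width: 0.487
t 6.8 pos [ 0.5591 -0.1418  0.26  ] jaw 81.52 shift units [-0.0055 -0.0023  0.125 ] yaw units 0.0002 F [ 0.1   0.16 -1.42] w 0.487
```

Fine-adjust, come to 18 mm above the flap, and look before pushing.

```bash
python3 -m pendant '[[[-0.005,-0.002,0.02],0,-0.4],[[0,0,0.04],0,-0.4],[[0,0,0.045],0,-0.4],[[0,0,0.02],0,-0.4],[[0,0,0],0,-0.4],[[0,0,0],0,-0.4]]'
python3 - <<'E'
from h import *
go((.5611,-.143,.067),81.5)
S=grab_frame("side");T=grab_frame("top")
a=cv2.resize(S["color"][110:290,200:350],None,fx=3,fy=3);b=cv2.resize(T["color"][180:320,310:430],None,fx=3,fy=3)
o=np.zeros((540,800,3),np.uint8);o[:540,:450]=a;b=np.clip(b*1.6,0,255).astype(np.uint8)[:,:350];o[:420,450:]=b;cv2.imwrite("pics/ab.png",o[:,:,::-1])
E
```

```text
t: 7.4
ee_pos: [0.5619, -0.1432, 0.2106]
tcp_rot: [0.074, 0.997, -0.0, 0.0]
ft_force: [0.6, -0.5, -0.3]
width: 0.485
t 7.4 pos [ 0.5619 -0.1432  0.2106] jaw 81.56 shift units [2.20e-03 3.00e-04 3.59e-01] yaw units 0.0007 F [ 0.63 -0.45 -0.32] w 0.485
```

View pics/ab.png

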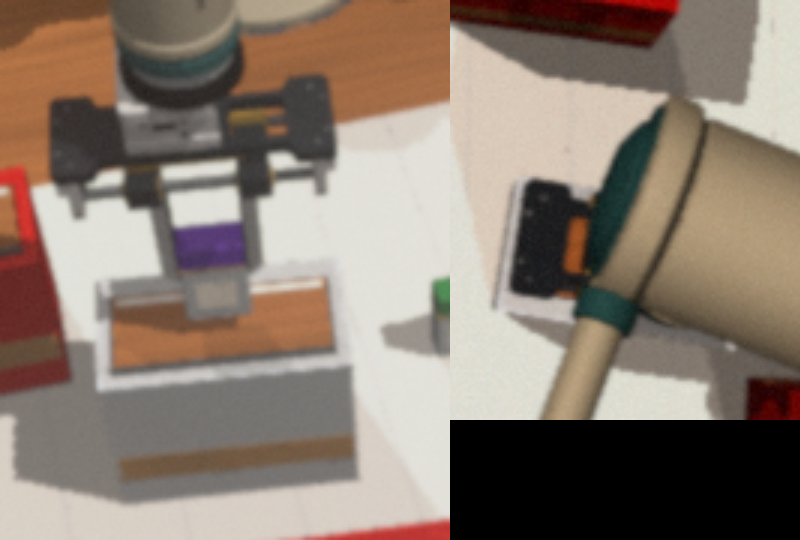

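The side view shows the tin held squarely above the flap with its long side along y, centred in the mouth. Pushing down.

```bash
python3 -m pendant '[[[0.002,0,0.025],0,-0.4],[[0,0,0.025],0,-0.4],[[0,0,0.025],0,-0.4],[[0,0,0.025],0,-0.4],[[0,0,0.025],0,-0.4],[[0,0,0.025],0,-0.4]]'
python3 -m pendant '[[[0,0,0.025],0,-0.4],[[0,0,0.025],0,-0.4],[[0,0,0.025],0,-0.4],[[0,0,0],0,-0.4],[[0,0,0],0,-0.4]]'
python3 -c "
from h import *
go((.5611,-.143,.07),81.5)"
```

```text
t: 8.1
ee_pos: [0.5596, -0.1435, 0.1494]
tcp_rot: [0.074, 0.997, 0.0, -0.001]
ft_force: [-2.0, -0.0, 2.3]
width: 0.486
t: 8.6
ee_pos: [0.5587, -0.143, 0.1186]
tcp_rot: [0.074, 0.997, 0.001, -0.003]
ft_force: [-4.2, 0.7, -3.3]
width: 0.49
t 8.6 pos [ 0.5587 -0.143   0.1186] jaw 81.5 shift units [-0.0066  0.0007  0.1215] yaw units -0.0 F [-4.17  0.7  -3.29] w 0.49
```

```bash
python3 -m pendant '[[[-0.003,0,0.02],0,-0.4],[[-0.002,0,0.02],0,-0.4],[[0,0,0.02],0,-0.4],[[0,0,0.02],0,-0.4],[[0,0,0.02],0,-0.4],[[0,0,0.02],0,-0.4],[[0,0,0],0,-0.4],[[0,0,0],0,-0.4]]'
python3 - <<'E'
from h import *
go((.5611,-.143,.07),81.5)
S=grab_frame("side");cv2.imwrite("pics/in.png",cv2.resize(S["color"][130:290,200:350],None,fx=3.5,fy=3.5)[:,:,::-1])
E
```

```text
t: 9.4
ee_pos: [0.5613, -0.1435, 0.0712]
tcp_rot: [0.074, 0.997, 0.0, -0.002]
ft_force: [-3.6, 0.7, -4.0]
width: 0.487
t 9.4 pos [ 0.5613 -0.1435  0.0712] jaw 81.5 shift units [0.0007 0.0012 0.003 ] yaw units 0.0 F [-3.59  0.72 -4.02] w 0.487
```

View pics/in.png

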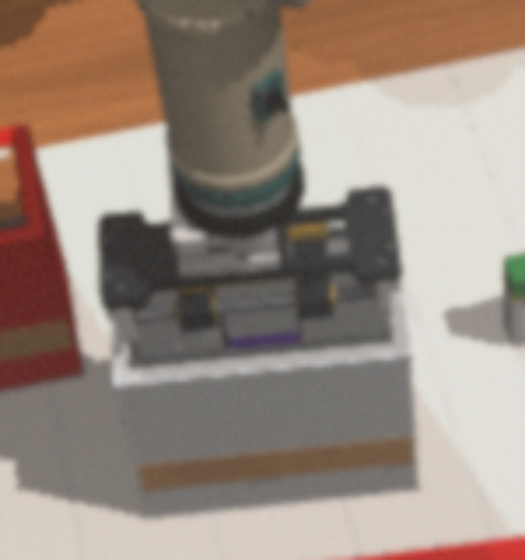

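The picture shows the tin deep in the mouth (violet lid visible inside at about (265,340)), with the gripper's body clear above the box. Release.

```bash
python3 -m pendant '[[[0,0,0],0,0.35],[[0,0,0],0,0.35],[[0,0,0],0,0.35],[[0,0,0],0,0.35],[[0,0,0],0,0.35],[[0,0,0],0,0.35],[[0,0,0],0,0.35],[[0,0,0],0,0.35]]'
python3 -m pendant '[[[0,0,-0.02],0,0.35],[[0,0,-0.03],0,0.35],[[0,0,-0.03],0,0.35],[[0,0,-0.03],0,0.35],[[0,0,0],0,0.35]]'
python3 - <<'E'
from h import *
go((.5611,-.143,.26),81.5)
S=grab_frame("side");cv2.imwrite("pics/out.png",cv2.resize(S["color"][130:290,200:350],None,fx=3.5,fy=3.5)[:,:,::-1])
E
```

```text
t: 10.25
ee_pos: [0.5631, -0.1442, 0.0725]
tcp_rot: [0.074, 0.997, -0.0, 0.0]
ft_force: [-3.2, 1.8, 1.6]
width: 0.678
t: 10.75
ee_pos: [0.5647, -0.1448, 0.1197]
tcp_rot: [0.074, 0.997, -0.001, 0.003]
ft_force: [-3.5, 0.5, 4.3]
width: 0.676
t 10.75 pos [ 0.5647 -0.1448  0.1197] jaw 81.51 shift units [ 0.0075  0.0027 -0.3509] yaw units 0.0002 F [-3.52  0.53  4.26] w 0.676
```

View pics/out.png

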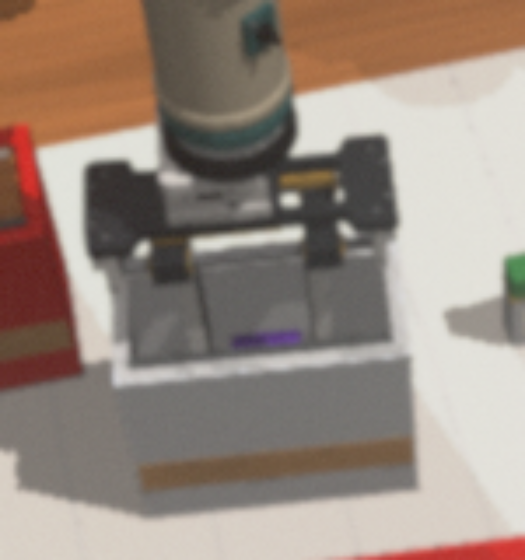

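Run:
```python
from h import *
S=grab_frame("side")
a=np.radians(-8.5);ux=np.array([np.cos(a),np.sin(a)])
for z in(.152-.044,.152-.071):
  for dx in(-.017,.007):
    print(z,dx,((proj(S,np.r_[np.array([.566,-.1437])+dx*ux,z])-[200,130])*3.5).round(0))
m,s,c=blob(S,(120,60,20),(155,255,255),(230,200,330,240)); print("violet crop bbox",(s[:2]-[200,130])*3.5,s[2:4]*3.5)
```

```text
0.108 -0.017 [[262. 325.]]
0.108 0.007 [[265. 355.]]
0.081 -0.017 [[266. 350.]]
0.081 0.007 [[268. 380.]]
violet crop bbox [231. 329.] [70.  17.5]
```

The lid's far edge sits about 15 mm towards -x of where a dropped tin would be. The likely cause is that it dropped and leaned on the -x wall; it could also be hanging. I'll draw back slowly and recheck.

```bash
python3 -m pendant '[[[0,0,-0.025],0,0.35],[[0,0,-0.025],0,0.35],[[0,0,-0.025],0,0.35],[[0,0,-0.03],0,0.35],[[0,0,-0.05],0,0.35],[[0,0,-0.08],0,0.35],[[0,0,-0.1],0,0.35],[[0,0,-0.1],0,0.35],[[0,0,-0.05],0,0.35],[[0,0,0],0,0.35]]'
python3 -m pendant '[[[0.05,0.05,0],0,0.35],[[0.1,0.08,0],0,0.35],[[0.1,0.1,0],0,0.35],[[0.1,0.1,0],0,0.35],[[0.1,0.1,0],0,0.35],[[0.1,0.1,0],0,0.35],[[0.05,0.05,0],0,0.35],[[0,0,0],0,0.35],[[0,0,0],0,0.35]]'
python3 - <<'E'
from h import *
go((.5611,-.143,.26),81.5)
S=grab_frame("side");T=grab_frame("top")
a=cv2.resize(S["color"][160:290,200:380],None,fx=2.5,fy=2.5);b=cv2.resize(T["color"][230:310,320:420],None,fx=3.5,fy=3.5)
o=np.zeros((340,800,3),np.uint8);o[:325,:450]=a;o[:280,450:]=np.clip(b*1.6,0,255).astype(np.uint8);cv2.imwrite("pics/end.png",o[:,:,::-1])
for nm,f,roi in(("T",T,(325,240,415,300)),("S",S,(228,195,320,240))):
    m,s,c=blob(f,(3,110,40),(20,255,255),roi); print("flap",nm,s,c.round(1),rect(cast(f,outline(m),.152)))
m,s,c=blob(T,(50,90,20),(80,255,255),(100,225,310,310));print("green",rect(cast(T,outline(m),.075)))
h=cv2.inRange(cv2.cvtColor(S["color"],cv2.COLOR_RGB2HSV),(125,90,30),(150,255,255));print("violet px near box / old spot",(h[190:290,220:340]>0).sum(),(h[170:215,435:470]>0).sum())
E
```

```text
t: 11.85
ee_pos: [0.566, -0.1449, 0.315]
tcp_rot: [0.074, 0.997, -0.001, 0.006]
ft_force: [0.5, -0.2, 0.2]
width: 0.678
t: 12.75
ee_pos: [0.3764, 0.0992, 0.3097]
tcp_rot: [0.073, 0.997, -0.0, 0.001]
ft_force: [1.0, -0.2, 0.7]
width: 0.68
t 12.75 pos [0.3764 0.0992 0.3097] jaw 81.59 shift units [-0.5451 -0.5314  0.1249] yaw units 0.0011 F [ 0.96 -0.21  0.66] w 0.68
flap T [ 332  247   75   38 1819] [369.3 264.6] (array([ 568.1, -143.5]), array([156.3,  57.8]), 80.9)
flap S [ 238  206   72   26 1325] [273.1 218.8] (array([ 571. , -144.8]), array([152.7,  50.6]), 81.3)
green (array([519.3,  52.3]), array([21.1, 42.4]), 0.7)
violet px near box / old spot 0 0
```

View pics/end.png

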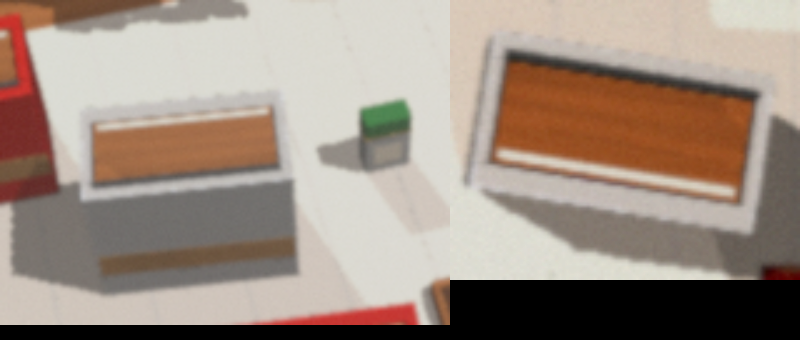

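The flap is level and its outline matches the start (side view centroid (273.1,218.8) against (273.0,218.8)). No violet is visible outside the box, and green is unmoved at (519.3,52.3) mm. Handing in.

```bash
python3 -c "
from rig import *
print(job_done())"
```

```text
the job is handed in; nothing more can be done
None
```

The violet tin is in the silver box, the flap is shut, and I handed the job in at about 12.9 s; no verdict came back.

**What I did:** I gripped the violet tin across its 46 mm side and pushed the flap down with it at about x = -5 mm. I let go with its underside about 121 mm below the box's top, then drew the arm back clear of everything.

**Last checks:**
- **Flap:** in the side view its outline and centroid are the same as at the start. In the top view the outline's fitted width came out at 57.8 mm instead of 64.5 mm. The area and centroid hardly changed, so I put that down to mask noise at the edge.
- **Violet tin:** no violet is visible near the box or at the tin's old spot. I could not see it once the flap had shut.
- **Green tin:** its measured position is identical to the start.
- **Arm:** the force reading after release is only noise, about 1 N.

**One disagreement:** just after release the lid appeared about 15 mm nearer the -x wall than a straight drop would give, or else not yet dropped. I took it to be leaning on that wall. The flap then closed normally, which fits the tin lying below its swing.

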